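# Load an ignition module into the bench tester and set its contact pressure

## Robot

A 7-joint arm with a two-finger parallel gripper is mounted at the origin on the work surface. World frame = base frame: x ahead of the robot, y to its left, z up, the work surface at z = 0. Lengths are in m, angles in rad, forces in N, time in s.
With the tool pointing down it reaches from about 0.4 to 0.85 m from the base axis. Payload 4.5 kg.
Tool frame: the origin (TCP) lies midway between the tips of the shut fingers; the grasp point (between the pads) lies 19 mm behind it; z points along the fingers, y is the direction in which the jaws open and shut (so a half turn about z gives the same grasp; the last joint's range is limited). The gripper opens to 88 mm and grips with 3 to 60 N. Pads are 18 mm wide; open, the fingers measure 123 mm over their backs; the gripper's body (75 mm by 187 mm) begins 45 mm behind the grasp point.
Start: joints at [-1.297, 0.689, -0.195, 1.565, 0.157, 0.902, -0.215], TCP at [0.148, 0.607, 0.239] pointing down, gripper open.
Joint ranges: [-3.01, 3.01], [-0.46, 2.08], [-1.47, 1.51], [0.13, 2.56], [-1, 4.14], [0.04, 2.09], [-2.66, 2.66]. Speed limits (rad/s): [2.57, 2.57, 3.14, 3.14, 3.14, 3.14, 3.14].

## Interface

Orientations are given as a unit quaternion [x, y, z, w].
In Python, from plant import r gives the robot as it stands. The module is installed in compiled form; this text tells all that it offers.
- The arm moves only by the shell command python3 -m jog 'ROWS' [FORCE]. ROWS is JSON, a list of rows, each an object with "translation": the shift along the tool's x, y, z in units of 40 mm (1.0 is 40 mm), a list of three; "twist": the turn about the tool's z in units of 6 degrees (1.0 is 6 degrees); "claw": the opening in per cent of the stroke, from 0 (shut) to 100 (fully open). A call has 1 to 20 rows; each row shifts and turns the commanded pose from where the row before left it, along the tool's axes as they then stand; what a row does not reach is not made up. A row lasts 1/12 s, in which the tool goes at most 41.7 mm and 7.16 degrees, less where a joint would pass 70% of its speed; a pose out of reach is approached as far as the arm can. A call is refused whole if a number of a shift passes 1 or a number of a turn 1, either way. A call with a gripper value outside its range is refused whole. The fingers move at their own pace and stop on an object; FORCE is the grip in N (left out, the last holds). Time passes only in rows, so rows that do not move let the fingers close. It gives the time, the measured TCP pose, the force and the opening at its end, in the units of the state.
- r.get_state(): the state, without advancing time (a new reading comes with each control period).
- r.snapshot(name): name is "side" or "top" or "wrist"; returns a dict with "img" (400x640x3 uint8, red, green, blue), "fx", "fy", "cx", "cy" (pixels), "dist_coeffs" ([k1, k2, p1, p2, k3] as OpenCV has them; the pictures are not rectified), "origin" and "rotation" of the camera in the world; the wrist camera has in their place "T_tool_cam" (4x4, takes a point from camera to tool coordinates, whose origin is the TCP and whose axes are the flange's). Camera axes: x right, y up, looking along -z (the intrinsics and any distortion apply to the point x, -y, -z); pixel columns grow to the right and rows downward; lengths in m; the calibration is good to about 2 mm. A picture is of the moment at which its call begins: read the wrist's pose just before it. There is no depth.
- r.finish_job(): hands the job in, once; it reports no verdict.
Trained networks look in the newest picture that a camera, given by its name, has taken for a name from the list of things; names that differ only in an ending like _2 or _b are one class to them, and where a whole thing is asked for, a point or a joint stands for the part that bears it (a point fixed in the world has none). Each returns a list of dicts, best first, with "confidence" (0 to 1); they miss things now and then, are a little off and sometimes report something else, mostly with a low value. They report only what shows in the picture. A call takes as long as a camera call. They do not tell look-alikes from the thing itself.
- r.spot_in(label, camera): "rect" ([left, top, right, bottom] in pixels, round what is visible of it).
- r.spot_point(label, camera): "location" ([row, column] in pixels: a listed point, or the origin of a listed thing).
The state is a dict: "clock": time; "q": joint angles; "qd": joint speeds; "joint_torque": joint torques, N m; "tool_pos": TCP position; "eef_rot": TCP orientation; "contact_force": force on the tool from outside, world axes, zero at the start; "moment": the same for the moment, N m; "opening": opening from 0.0 (shut) to 1.0 (fully open).
Only numpy, scipy, OpenCV 4.12 (cv2) and the standard library are available. Lean on these libraries where they do the work, as an engineer would, in place of code of your own. Each camera call takes 0.05 s, during which the arm holds its last target. There are 200 camera calls.

## Task

Stand the tall black ignition module in the rectangular bay of the grey bench tester, fully home, and let go of it. Then turn the small knob sunk in the round well clockwise until the contact pad inside holds the module firmly but not hard: about 29 N, felt as the knob growing about 0.17 N m stiffer than when it runs free. Do not overtighten, do not lean on the tester's housing, leave the relay and the pulley beside the module alone, and let go of everything.

Things in the scene. Friction and masses are not known exactly. Their poses are not given: they have to be found in the camera images.
- module_center (a point): Centre of the loose ignition module: an upright black plastic block 44 mm (its x) by 32 mm (its y) by 60 mm tall with a bright plate on top, about 120 g, standing on the bench. The point is 30 mm above its underside. It may go into the bay either way round.
- bay_floor (a point): Centre of the floor of the rectangular bay in the top of the grey tester, a fixed box 150 mm (x) by 250 mm (y) by 60 mm high. Bay 48 mm (x) by 35 mm (y), 30 mm deep, floor 30 mm above the bench; the module stands 30 mm proud when home. Axes are the tester's: x and y along its sides, z up.
- well_rim (a point): Centre of the mouth of the round well in the tester's top, 120 mm from the bay along the tester's -y; 80 mm across, 40 mm deep, its rim 60 mm above the bench. Axes as the tester's.
- knob_grip (a point): Black knob on the well's axis: a bar 34 mm long (its x), 14 mm thick (its y), 26 mm tall, on a disc 34 mm across. The point is the bar's middle, 21 mm below the well's rim; bar's top 8 mm, disc's top 33 mm below the rim. z up. It stays where it is left and does not rise or sink.
- knob (a joint): Knob angle, rad, 0 to 5, grows clockwise; the pad advances 6 mm per rad. Friction 0.30 N m either way, so compare like readings. After 0.5 to 1.8 rad from the start (differs each time, unseen) the pad clamps the module: the push back steps up 0.06 N m, then climbs 0.29 N m per rad. Right is 0.17 N m above free running (29 N, 0.4 rad past the touch); 0.11 is too loose, 0.24 too tight.
- pad: Brass contact pad, 16 x 14 x 14 mm; origin at its centre, pressing face 7 mm along its +y. Starts drawn back in the bay's -y wall (towards the knob), comes out 15 mm below the bay's mouth and pushes the module against the +y wall. Sprung: 10 N at first touch, 8 N more per mm.
- relay_center (a point): Bystander: centre of a squat loose relay 30 mm by 30 mm by 32 mm tall, standing near the module. Leave it alone.
- pulley_center (a point): Bystander: centre of a loose dark steel pulley 58 mm across and 24 mm high lying flat near the module. Leave it alone.
Not all that is in view belongs to the job. What is shaped like the part that bears module_center but orange or red is not meant.

How it is judged:
On the way, in this order (a step that is already met when the one before it is completed fails the run):
1. the module stands fully home in the bay and is let go (horizontal distance between module_center and bay_floor below 0.006 m and z of module_center in the frame of bay_floor below 0.033 m and angle between module_center's own z axis and vertical below 0.1 rad and contact force between the fingers and module below 0.3 N), for 0.2 s.
2. the pad presses the module with 18 to 40 N (contact force between pad and module between 18 and 40 N), for 0.3 s.
At the end, for the whole second after the job is handed in: The module stands upright (within 0.1 rad) and at rest in the tester's bay, within 6 mm of its centre and 3 mm of its floor, and the contact pad presses it with 18 to 40 N, the knob left as set (all of step 2 and horizontal distance between module_center and bay_floor below 0.006 m and z of module_center in the frame of bay_floor below 0.033 m and angle between module_center's own z axis and vertical below 0.1 rad and linear speed of module below 0.01 m/s); the robot touches nothing.
It fails at once if the contact pad presses the module with more than 52 N (overtightened) (contact force between pad and module above 52 N).
It fails at once if the gripper leans on the tester's housing with more than 25 N (contact force between any of the fingers, the arm and tester above 25 N).
It fails at once if the relay is moved by more than 30 mm (distance of relay_center from where it was at the start of the episode above 0.03 m).
It fails at once if the pulley is moved by more than 30 mm (distance of pulley_center from where it was at the start of the episode above 0.03 m).
It also fails if it takes over 72 s, if anything falls off the work surface, if the arm or the gripper's body presses on something with over 40 N, if the wrist force passes 120 N, or if a joint passes its speed limit or range.

## Working session

There is one attempt and no reset: what is moved stays moved. The work goes in short steps, Python scripts to look and compute and a shell command to move; the robot and the scene stay as the last step left them, time stands still between calls to the robot, and variables do not carry over. Pictures are saved under pics/ and viewed, about 8 in all and at most 12, crops included, and the job is handed in when it is done.

```bash
mkdir -p pics; cat > h.py <<'E'
import numpy as np, cv2, json
from plant import r
from scipy.spatial.transform import Rotation as R
def snap(n,save=None):
    s=r.get_state(); d=r.snapshot(n)
    if "T_tool_cam" in d:
        T=np.eye(4);T[:3,:3]=R.from_quat(s["eef_rot"]).as_matrix();T[:3,3]=s["tool_pos"]
        M=T@np.array(d["T_tool_cam"]); d["o"]=M[:3,3]; d["R"]=M[:3,:3]
    else: d["o"]=np.array(d["origin"]); d["R"]=np.array(d["rotation"])
    d["K"]=np.array([[d["fx"],0,d["cx"]],[0,d["fy"],d["cy"]],[0,0,1.]]); d["D"]=np.array(d["dist_coeffs"],float)
    if save: cv2.imwrite("pics/"+save,cv2.cvtColor(d["img"],cv2.COLOR_RGB2BGR))
    return d
def ray(d,uv):
    p=cv2.undistortPoints(np.array([[uv]],float),d["K"],d["D"])[0,0]
    return d["R"]@np.array([p[0],-p[1],-1.])
def atz(d,uv,z):
    v=ray(d,uv); return d["o"]+v*(z-d["o"][2])/v[2]
def proj(d,P):
    c=(np.atleast_2d(P)-d["o"])@d["R"]; c=c*[1,-1,-1]
    return cv2.projectPoints(c,np.zeros(3),np.zeros(3),d["K"],d["D"])[0][:,0]
def st():
    s=r.get_state(); m=R.from_quat(s["eef_rot"]).as_matrix()
    print("t",round(s["clock"],2),"tcp",np.round(s["tool_pos"],4),"toolx",np.round(m[:,0],3),"y",np.round(m[:,1],3),"z",np.round(m[:,2],3),"F",np.round(s["contact_force"],2),"M",np.round(s["moment"],3),"op",round(s["opening"],3))
E
python3 - <<'E'
from h import *
st(); print(r.get_state())
H={"module_center":.03,"bay_floor":.03,"well_rim":.06,"knob_grip":.039,"relay_center":.016,"pulley_center":.012,"pad":.045}
for c in("top","side","wrist"):
    d=snap(c,c+"0.png"); print(c,d["o"],np.round(d["R"][:,2],2),d["fx"],d["D"])
    for l,z in H.items():
        for x in r.spot_point(l,c)[:3]:
            uv=x["location"][::-1]; print(l,np.round(uv,1),round(x["confidence"],2),np.round(atz(d,uv,z),4))
a=cv2.imread("pics/top0.png");b=cv2.imread("pics/side0.png")
E
```

```text
t 0.0 tcp [0.1483 0.6065 0.2379] toolx [-0.971  0.237 -0.   ] y [ 0.237  0.971 -0.002] z [-0.    -0.002 -1.   ] F [ 0.36 -0.12 -0.47] M [0.012 0.004 0.029] op 1.001
{'clock': 0.0, 'q': array([-1.29719936,  0.6900053 , -0.19451594,  1.5663451 ,  0.15729785,
        0.90252623, -0.21512923]), 'qd': array([-1.24196142e-04,  1.78476075e-04,  3.18858321e-05,  4.39773994e-04,
       -4.90262160e-04, -1.01849928e-04,  2.60517029e-04]), 'joint_torque': array([-8.20214791e-05, -5.27553070e+01, -1.26661051e+00, -1.53419030e+01,
       -5.25708112e-02,  6.73777584e-03,  1.88115719e-04]), 'tool_pos': array([0.14833616, 0.60647648, 0.23789652]), 'eef_rot': array([ 1.19583819e-01,  9.92823658e-01, -9.44878513e-04, -4.51626596e-05]), 'contact_force': array([ 0.35568237, -0.11657264, -0.47130355]), 'moment': array([0.01157414, 0.00427408, 0.02910049]), 'opening': 1.0010695751492547}Traceback (most recent call last):
  File "<stdin>", line 5, in <module>
IndexError: too many indices for array: array is 1-dimensional, but 2 were indexed
```

```bash
sed -i 's/d\["R"\]=np.array(d\["rotation"\])/q=np.array(d["rotation"]); d["R"]=R.from_quat(q).as_matrix() if q.size==4 else q.reshape(3,3)/' h.py
python3 - <<'E'
from h import *
H={"module_center":.03,"bay_floor":.03,"well_rim":.06,"knob_grip":.039,"relay_center":.016,"pulley_center":.012,"pad":.045}
for c in("top","side","wrist"):
    d=snap(c,c+"0.png"); 
    if c=="top": print(d["rotation"])
    print(c,d["o"],np.round(d["R"][:,2],2),d["fx"],d["D"])
    for l,z in H.items():
        for x in r.spot_point(l,c)[:3]:
            uv=x["location"][::-1]; print(l,np.round(uv,1),round(x["confidence"],2),np.round(atz(d,uv,z),4))
E
```

```text
[ 1.66765841e-02 -3.61336206e-04 -6.97913024e-01  7.15988249e-01]
top [ 0.47084286 -0.11496015  0.89128971] [-0.02 -0.02  1.  ] 408.3578951295189 [-0.07856036  0.          0.          0.          0.        ]
module_center [484.6 216.7] 0.86 [ 0.4627 -0.4434  0.03  ]
module_center [447.  171.1] 0.81 [ 0.5571 -0.3612  0.03  ]
module_center [437.6 210.7] 0.8 [ 0.4729 -0.3427  0.03  ]
bay_floor [189.7 152. ] 0.91 [0.5854 0.189  0.03  ]
well_rim [241.3 148.5] 0.79 [0.5906 0.0701 0.06  ]
knob_grip [243.4 150.1] 0.68 [0.5903 0.0702 0.039 ]
relay_center [383.  162.6] 0.63 [ 0.5732 -0.2269  0.016 ]
pulley_center [368.5 228.6] 0.93 [ 0.4308 -0.1994  0.012 ]
pulley_center [246.2 151.3] 0.17 [0.5916 0.0698 0.012 ]
pad [244.8 150. ] 0.15 [0.5897 0.0659 0.045 ]
side [ 0.28111509 -0.74978142  0.58752521] [-0.25 -0.75  0.61] 362.249578876011 [-0.02004134  0.          0.          0.          0.        ]
module_center [304.2 297.7] 0.96 [ 0.3886 -0.3353  0.03  ]
module_center [345.8 291.4] 0.72 [ 0.4683 -0.3452  0.03  ]
module_center [395.6 290. ] 0.67 [ 0.5607 -0.3711  0.03  ]
bay_floor [320. 148.] 0.61 [0.5919 0.1972 0.03  ]
well_rim [331.8 161.5] 0.58 [0.5831 0.064  0.06  ]
well_rim [345.8 289.3] 0.23 [ 0.46   -0.3625  0.06  ]
knob_grip [331.8 166.9] 0.63 [0.5854 0.0687 0.039 ]
relay_center [367.3 245.8] 0.62 [ 0.5645 -0.2315  0.016 ]
pulley_center [307.7 250.5] 0.61 [ 0.4345 -0.2017  0.012 ]
wrist [0.07536687 0.62591931 0.3852064 ] [-0.28  0.07  0.96] 323.99606607980087 [-0.05764502  0.          0.          0.          0.        ]
```

View pics/top0.png

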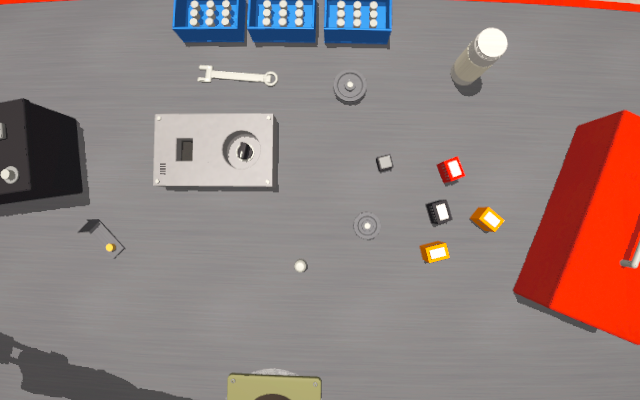

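View pics/side0.png

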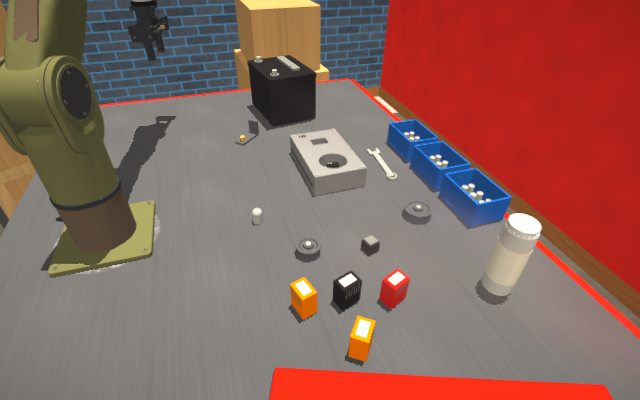

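The top view shows the tester (cols 153–275), with the bay at (185,149) and the knob well at (241,150). The black module is at (438,212), with orange parts at (488,219) and (436,253), a red part at (452,169), the relay at (384,162) and the pulley at (367,226). The side view agrees, with the black module at (347,290). I'll move toward the tester and take a wrist look.

```bash
python3 -m jog '[{"translation":[-0.75,-0.62,0],"twist":0,"claw":75},{"translation":[-0.75,-0.62,0],"twist":0,"claw":75},{"translation":[-0.75,-0.62,0],"twist":0,"claw":75},{"translation":[-0.75,-0.62,0],"twist":0,"claw":75},{"translation":[-0.75,-0.62,0],"twist":0,"claw":75},{"translation":[-0.75,-0.62,0],"twist":0,"claw":75},{"translation":[-0.75,-0.62,0],"twist":0,"claw":75},{"translation":[-0.75,-0.62,0],"twist":0,"claw":75},{"translation":[-0.75,-0.62,0],"twist":0,"claw":75},{"translation":[-0.75,-0.62,0],"twist":0,"claw":75},{"translation":[-0.75,-0.62,0],"twist":0,"claw":75},{"translation":[-0.75,-0.62,0],"twist":0,"claw":75},{"translation":[-0.75,-0.62,0],"twist":0,"claw":75},{"translation":[0,0,0],"twist":0,"claw":75},{"translation":[0,0,0],"twist":0,"claw":75}]'
python3 - <<'E'
from h import *
st()
H={"bay_floor":.03,"well_rim":.06,"knob_grip":.039}
d=snap("wrist","w1.png")
for l,z in H.items():
    for x in r.spot_point(l,"wrist")[:3]:
        uv=x["location"][::-1]; print(l,np.round(uv,1),round(x["confidence"],2),np.round(atz(d,uv,z),4))
E
```

```text
clock: 2.5
tool_pos: [0.4522, 0.1988, 0.2387]
eef_rot: [0.123, 0.992, -0.0, 0.0]
contact_force: [-0.6, 1.1, 0.6]
opening: 0.752
t 2.5 tcp [0.4522 0.1988 0.2387] toolx [-0.97   0.244 -0.001] y [ 0.244  0.97  -0.   ] z [ 0.001 -0.001 -1.   ] F [-0.64  1.13  0.56] M [0.018 0.033 0.012] op 0.752
bay_floor [341.1 275.7] 0.9 [0.5877 0.1949 0.03  ]
knob_grip [250.  301.5] 0.69 [0.5907 0.077  0.039 ]
```

View pics/w1.png

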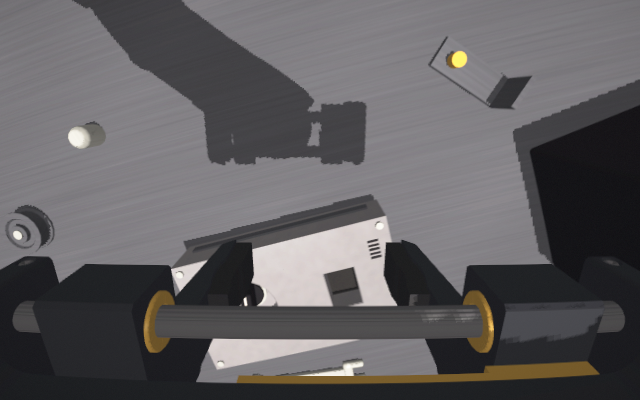

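The wrist view shows the bay at (342,287) and the well partly behind the fingers. The wrist and top estimates differ by about 6 mm in y, so I'll refine that later. Next is the module.

```bash
python3 -m jog '[{"translation":[-0.37,-0.91,0],"twist":0,"claw":75},{"translation":[-0.37,-0.91,0],"twist":0,"claw":75},{"translation":[-0.37,-0.91,0],"twist":0,"claw":75},{"translation":[-0.37,-0.91,0],"twist":0,"claw":75},{"translation":[-0.37,-0.91,0],"twist":0,"claw":75},{"translation":[-0.37,-0.91,0],"twist":0,"claw":75},{"translation":[-0.37,-0.91,0],"twist":0,"claw":75},{"translation":[-0.37,-0.91,0],"twist":0,"claw":75},{"translation":[-0.37,-0.91,0],"twist":0,"claw":75},{"translation":[-0.37,-0.91,0],"twist":0,"claw":75},{"translation":[-0.37,-0.91,0],"twist":0,"claw":75},{"translation":[-0.37,-0.91,0],"twist":0,"claw":75},{"translation":[-0.37,-0.91,0],"twist":0,"claw":75},{"translation":[-0.37,-0.91,0],"twist":0,"claw":75},{"translation":[0,0,0],"twist":0,"claw":75},{"translation":[0,0,0],"twist":0,"claw":75}]'
python3 - <<'E'
from h import *
st()
d=snap("wrist","w2.png")
for l,z in {"module_center":.03,"relay_center":.016}.items():
    for x in r.spot_point(l,"wrist")[:4]:
        uv=x["location"][::-1]; print(l,np.round(uv,1),round(x["confidence"],2),np.round(atz(d,uv,z),4))
E
```

```text
clock: 4.03
tool_pos: [0.5311, -0.344, 0.238]
eef_rot: [0.121, 0.993, -0.0, -0.0]
contact_force: [0.3, 0.3, 0.4]
opening: 0.749
t 4.03 tcp [ 0.5311 -0.344   0.238 ] toolx [-0.971  0.24   0.   ] y [ 0.24   0.971 -0.   ] z [-0. -0. -1.] F [0.32 0.27 0.4 ] M [ 0.052 -0.003 -0.025] op 0.749
module_center [214.1 128.4] 0.87 [ 0.4584 -0.4411  0.03  ]
module_center [310.8 118.7] 0.78 [ 0.474  -0.3372  0.03  ]
module_center [309.6 199.2] 0.76 [ 0.5607 -0.3606  0.03  ]
module_center [293.5  32.1] 0.59 [ 0.3872 -0.3331  0.03  ]
relay_center [424.  178.5] 0.9 [ 0.5723 -0.2254  0.016 ]
```

View pics/w2.png

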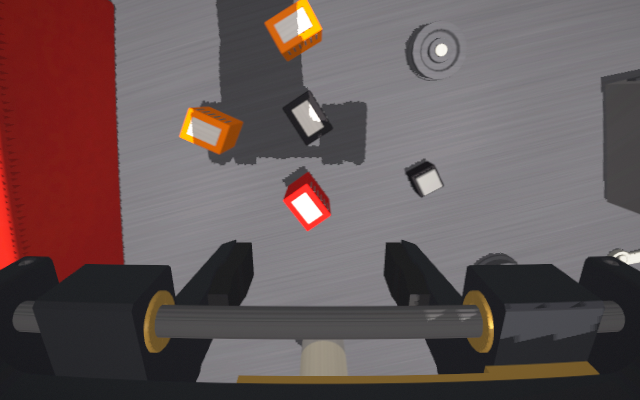

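The black module is at (307,118), with red just below it at (307,205) and orange at (210,130) and (293,28). I'll fit its top plate for the exact centre and yaw.

```bash
cat >> h.py <<'E'
def topfit(img,d,box,z,lo,hi=256,spread=40):
    x0,y0,x1,y1=box; c=img[y0:y1,x0:x1].astype(int)
    m=((c.min(2)>=lo)&(c.max(2)<hi)&(c.max(2)-c.min(2)<spread)).astype(np.uint8)
    n,lab,s,cc=cv2.connectedComponentsWithStats(m); k=1+np.argmax(s[1:,4])
    ys,xs=np.where(lab==k); P=np.array([atz(d,(x+x0,y+y0),z)[:2] for x,y in zip(xs,ys)])
    (cx,cy),(w,h),a=cv2.minAreaRect((P*1000).astype(np.float32))
    return cx,cy,w,h,a,len(xs)
E
python3 - <<'E'
from h import *
st(); d=snap("wrist"); im=d["img"]
for lo in(110,125,140,160): print(lo,np.round(topfit(im,d,(278,85,340,152),.06,lo),1))
big=cv2.resize(im[80:160,265:355],None,fx=6,fy=6,interpolation=cv2.INTER_CUBIC)
cv2.imwrite("pics/c2.png",big[...,::-1])
E
```

```text
t 4.18 tcp [ 0.5319 -0.3398  0.2387] toolx [-0.972  0.233  0.   ] y [0.233 0.972 0.002] z [ 0.     0.002 -1.   ] F [0.6  0.46 0.54] M [ 0.008 -0.111 -0.044] op 0.751
110 [ 456.5 -317.6   34.6   23.2   76.5  637. ]
125 [ 456.5 -317.6   34.6   23.2   76.5  594. ]
140 [ 471.1 -339.7   29.1   18.2   19.9  549. ]
160 [ 471.2 -339.6   29.    17.6   18.5  531. ]
```

View pics/c2.png

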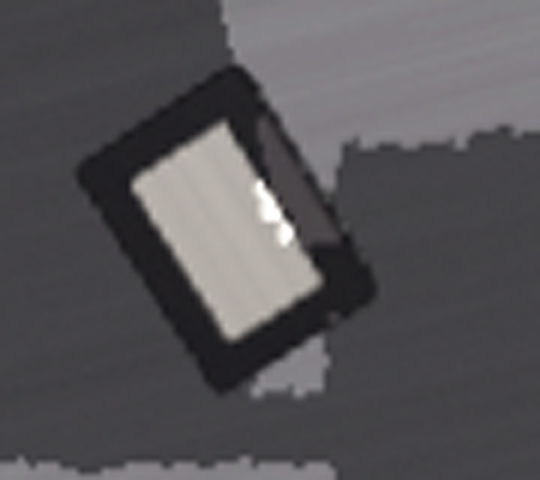

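The crop shows the black top with its plate centred at about (228,232), i.e. full-image (303,119). The pose readings are noisy, so I'll average several.

```bash
cat >> h.py <<'E'
def avg(n,name="wrist"):
    S=[];I=[]
    for i in range(n):
        S.append(r.get_state()); D=snap(name); I.append(D["img"])
    p=np.mean([s["tool_pos"] for s in S],0); q=R.from_quat([s["eef_rot"] for s in S]).mean()
    print("sd",np.std([s["tool_pos"] for s in S],0).round(4)); m=q.as_matrix()
    if name=="wrist":
        T=np.eye(4);T[:3,:3]=m;T[:3,3]=p; M=T@np.array(D["T_tool_cam"]); D["o"]=M[:3,3]; D["R"]=M[:3,:3]
    print("p",p.round(4),"yaw_tooly",np.degrees(np.arctan2(m[1,1],m[0,1])).round(2),"z",m[:,2].round(4),"q7",S[-1]["q"][6].round(3))
    D["p"]=p;D["m"]=m;D["img"]=I[-1];return D
E
python3 - <<'E'
from h import *
d=avg(10)
f=topfit(d["img"],d,(278,85,340,152),.06,140); print(np.round(f,2))
c=np.array([f[0],f[1],0])/1000; 
v=(c-d["p"])@d["m"]; print("delta tool units",v[:2]/.04)
E
```

```text
sd [0.0003 0.001  0.0001]
p [ 0.5313 -0.3417  0.2389] yaw_tooly 76.37 z [ 1.e-04  4.e-04 -1.e+00] q7 1.613
[ 471.43 -338.62   29.37   18.38   20.59  560.  ]
delta tool units [ 1.47154549 -0.28131784]
```

```bash
python3 -m jog '[{"translation":[0.49,-0.09,0],"twist":0,"claw":68},{"translation":[0.49,-0.09,0],"twist":0,"claw":68},{"translation":[0.49,-0.1,0],"twist":0,"claw":68},{"translation":[0,0,0],"twist":-0.94,"claw":68},{"translation":[0,0,0],"twist":-0.93,"claw":68},{"translation":[0,0,0],"twist":-0.93,"claw":68},{"translation":[0,0,0],"twist":-0.93,"claw":68},{"translation":[0,0,0],"twist":-0.93,"claw":68},{"translation":[0,0,0],"twist":-0.94,"claw":68},{"translation":[0,0,0.8],"twist":0,"claw":68},{"translation":[0,0,0.8],"twist":0,"claw":68},{"translation":[0,0,0.8],"twist":0,"claw":68},{"translation":[0,0,0],"twist":0,"claw":68},{"translation":[0,0,0],"twist":0,"claw":68}]'
python3 - <<'E'
from h import *
d=avg(6); cv2.imwrite("pics/w3.png",d["img"][...,::-1])
E
```

```text
clock: 5.9
tool_pos: [0.4703, -0.3394, 0.1419]
eef_rot: [-0.173, 0.985, 0.001, -0.001]
contact_force: [0.7, -0.1, 0.7]
opening: 0.678
sd [0.0008 0.0004 0.001 ]
p [ 0.472  -0.3401  0.144 ] yaw_tooly 109.86 z [ 1.7e-03 -8.0e-04 -1.0e+00] q7 2.02
```

View pics/w3.png

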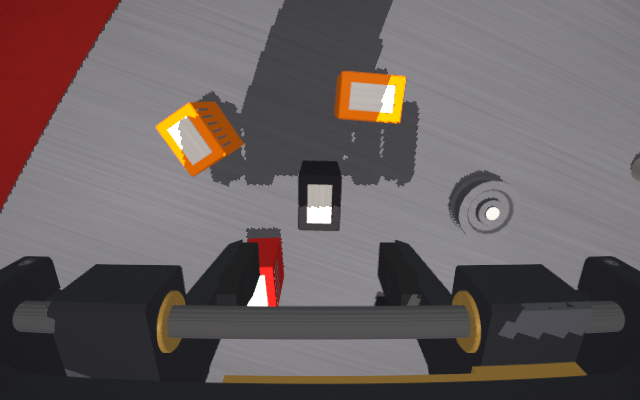

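The module is centred and square between the fingers at (319,200), and red at (265,285) lies behind the left finger, clear. I'll descend and grip.

```bash
python3 -m jog '[{"translation":[0,0,0.7],"twist":0,"claw":68},{"translation":[0,0,0.7],"twist":0,"claw":68},{"translation":[0,0,0.65],"twist":0,"claw":68},{"translation":[0,0,0.65],"twist":0,"claw":68},{"translation":[0,0,0],"twist":0,"claw":68},{"translation":[0,0,0],"twist":0,"claw":68},{"translation":[0,0,0],"twist":0,"claw":10},{"translation":[0,0,0],"twist":0,"claw":10},{"translation":[0,0,0],"twist":0,"claw":10},{"translation":[0,0,0],"twist":0,"claw":10},{"translation":[0,0,0],"twist":0,"claw":10},{"translation":[0,0,0],"twist":0,"claw":10},{"translation":[0,0,0],"twist":0,"claw":10},{"translation":[0,0,0],"twist":0,"claw":10}]' 25
python3 - <<'E'
from h import *
st(); d=avg(4)
E
```

```text
clock: 7.37
tool_pos: [0.4717, -0.3402, 0.0357]
eef_rot: [-0.172, 0.985, -0.001, 0.001]
contact_force: [-1.1, -0.6, 6.1]
opening: 0.365
t 7.37 tcp [ 0.4717 -0.3402  0.0357] toolx [-0.941 -0.34  -0.001] y [-0.34   0.941 -0.001] z [ 0.001 -0.001 -1.   ] F [-1.1  -0.56  6.08] M [ 0.141  0.175 -0.02 ] op 0.365
sd [0. 0. 0.]
p [ 0.4718 -0.3402  0.0357] yaw_tooly 109.85 z [ 0.0013 -0.0011 -1.    ] q7 1.93
```

```bash
python3 -m jog '[{"translation":[0,0,-0.5],"twist":0,"claw":10},{"translation":[0,0,-0.8],"twist":0,"claw":10},{"translation":[0,0,-0.9],"twist":0,"claw":10},{"translation":[0,0,-0.9],"twist":0,"claw":10},{"translation":[0,0,-0.9],"twist":0.5,"claw":10},{"translation":[0,0,0],"twist":0.8,"claw":10},{"translation":[0,0,0],"twist":0.9,"claw":10},{"translation":[0,0,0],"twist":0.8,"claw":10},{"translation":[0,0,0],"twist":0,"claw":10}]'
python3 -m jog '[{"translation":[-0.4,0.89,0],"twist":0,"claw":10},{"translation":[-0.4,0.89,0],"twist":0,"claw":10},{"translation":[-0.4,0.89,0],"twist":0,"claw":10},{"translation":[-0.4,0.89,0],"twist":0,"claw":10},{"translation":[-0.4,0.89,0],"twist":0,"claw":10},{"translation":[-0.4,0.89,0],"twist":0,"claw":10},{"translation":[-0.4,0.89,0],"twist":0,"claw":10},{"translation":[-0.4,0.89,0],"twist":0,"claw":10},{"translation":[-0.4,0.89,0],"twist":0,"claw":10},{"translation":[-0.4,0.89,0],"twist":0,"claw":10},{"translation":[-0.4,0.89,0],"twist":0,"claw":10},{"translation":[-0.4,0.89,0],"twist":0,"claw":10},{"translation":[-0.4,0.89,0],"twist":0,"claw":10},{"translation":[0,0,0],"twist":0,"claw":10},{"translation":[0,0,0],"twist":0,"claw":10}]'
python3 - <<'E'
from h import *
d=avg(8); cv2.imwrite("pics/w4.png",d["img"][...,::-1]); import pickle; d.pop("img",0); pickle.dump(d,open("d4.pkl","wb"))
for l,z in {"bay_floor":.03,"well_rim":.06,"knob_grip":.039}.items():
    for x in r.spot_point(l,"wrist")[:3]:
        uv=x["location"][::-1]; print(l,np.round(uv,1),round(x["confidence"],2),np.round(atz(d,uv,z),4))
E
```

```text
clock: 8.32
tool_pos: [0.4708, -0.3396, 0.1949]
eef_rot: [-0.015, 1.0, -0.0, -0.0]
contact_force: [0.7, -0.0, -1.1]
opening: 0.361
clock: 9.57
tool_pos: [0.6634, 0.1338, 0.1939]
eef_rot: [-0.02, 1.0, 0.001, -0.001]
contact_force: [-0.1, -0.8, -2.1]
opening: 0.361
sd [0.0002 0.0022 0.0003]
p [0.6636 0.1286 0.1943] yaw_tooly 91.9 z [-1.e-03 -9.e-04 -1.e+00] q7 1.122
bay_floor [393.3  99.4] 0.6 [0.5845 0.196  0.03  ]
well_rim [257.8 102.7] 0.57 [0.5914 0.0763 0.06  ]
knob_grip [258.2  98.4] 0.6 [0.5878 0.0729 0.039 ]
```

View pics/w4.png

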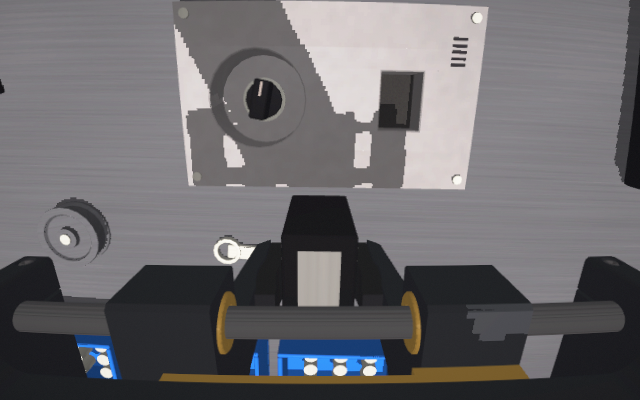

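The wrist view shows the whole tester. The bay mouth is at about (381–424, 71–130), the well ring is centred near (263,98), and the outer corners are at (172,2), (488,8), (466,189) and (188,186). I'll refine these and fit.

```bash
python3 - <<'E'
from h import *
d=avg(6); g=cv2.cvtColor(d["img"],cv2.COLOR_RGB2GRAY)
pts=np.array([[381,71],[424,72],[420,130],[379,128],[172,2],[488,8],[466,189],[188,186]],np.float32).reshape(-1,1,2)
c=cv2.cornerSubPix(g,pts.copy(),(4,4),(-1,-1),(3,30,.01))[:,0]; print(c.round(1).tolist())
W=np.array([atz(d,u,.06) for u in c])[:,:2]
print(W.round(4).tolist())
for Q in(W[:4],W[4:]):
    e=[np.linalg.norm(Q[i]-Q[(i+1)%4]) for i in range(4)]
    print("sides",np.round(e,4),"ctr",Q.mean(0).round(4))
    v=(Q[1]+Q[2]-Q[0]-Q[3]); print("yaw y",np.degrees(np.arctan2(v[1],v[0])).round(2)); v=(Q[2]+Q[3]-Q[0]-Q[1]); print("yaw x",np.degrees(np.arctan2(v[1],v[0])).round(2))
big=cv2.resize(d["img"][40:160,190:440],None,fx=3.2,fy=3.2,interpolation=cv2.INTER_CUBIC)
for p in c[:4]: cv2.circle(big,tuple(int(v) for v in ((p-[190,40]+.5)*3.2)),3,(255,0,0),1)
cv2.imwrite("pics/c5.png",big[...,::-1]); cv2.imwrite("pics/w5.png",d["img"][...,::-1])
# held module top (plate) in hand: offset vs tcp
f=topfit(d["img"],d,(285,245,355,305),d["p"][2]-.0357+.06,120); print("plate",np.round(f,1))
E
```

```text
sd [0.     0.0002 0.    ]
p [0.664  0.1294 0.1948] yaw_tooly 91.86 z [ 0.e+00  1.e-04 -1.e+00] q7 1.121
[[378.8999938964844, 70.30000305175781], [421.6000061035156, 71.4000015258789], [416.3999938964844, 131.0], [375.70001220703125, 127.4000015258789], [169.5, 0.800000011920929], [486.0, 6.599999904632568], [462.20001220703125, 188.8000030517578], [186.3000030517578, 184.89999389648438]]
[[0.5629, 0.1764], [0.5622, 0.2117], [0.6107, 0.2127], [0.609, 0.1774], [0.515, 0.008], [0.5105, 0.2584], [0.6605, 0.261], [0.665, 0.0108]]
sides [0.0353 0.0484 0.0353 0.046 ] ctr [0.5862 0.1946]
yaw y 89.2
yaw x 1.2
sides [0.2504 0.15   0.2503 0.1501] ctr [0.5878 0.1345]
yaw y 91.03
yaw x 1.04
plate [6.616e+02 1.303e+02 2.590e+01 1.780e+01 7.000e-01 2.248e+03]
```

View pics/c5.png

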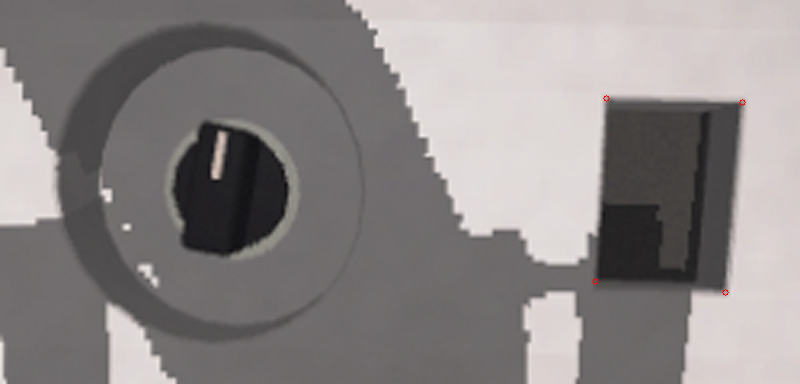

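The outer fit gives 250.4 × 150.0 mm, centre (.5878,.1345), yaw 1.0°. That puts the bay at (.5867,.1945), and the direct measure from its corners is (.5862,.1946). The camera reads about +1 mm too far in tool y compared with the held module, so I'll aim for y≈.1933.

```bash
python3 -m jog '[{"translation":[0,0,0],"twist":0.14,"claw":10},{"translation":[0.64,0.54,0],"twist":0,"claw":10},{"translation":[0.64,0.54,0],"twist":0,"claw":10},{"translation":[0.63,0.55,0],"twist":0,"claw":10},{"translation":[0,0,0.75],"twist":0,"claw":10},{"translation":[0,0,0.75],"twist":0,"claw":10},{"translation":[0,0,0.7],"twist":0,"claw":10},{"translation":[0,0,0],"twist":0,"claw":10},{"translation":[0,0,0],"twist":0,"claw":10},{"translation":[0,0,0],"twist":0,"claw":10}]'
python3 - <<'E'
from h import *
d=avg(5);st(); cv2.imwrite("pics/w6.png",d["img"][...,::-1])
E
```

```text
clock: 11.25
tool_pos: [0.5876, 0.1939, 0.1081]
eef_rot: [-0.009, 1.0, 0.001, 0.001]
contact_force: [0.1, 0.0, -1.7]
opening: 0.361
sd [0.0002 0.0001 0.0002]
p [0.5878 0.1939 0.1085] yaw_tooly 90.99 z [ 0.003   0.0015 -1.    ] q7 0.914
t 11.5 tcp [0.5874 0.1936 0.1081] toolx [-1.    -0.017 -0.002] y [-0.017  1.     0.001] z [ 0.002  0.001 -1.   ] F [-0.13  0.01 -1.37] M [ 0.084 -0.029  0.079] op 0.363
```

```bash
python3 -m jog '[{"translation":[0.02,-0.01,0.2],"twist":0,"claw":10},{"translation":[0,0,0.1],"twist":0,"claw":10},{"translation":[0,0,0.1],"twist":0,"claw":10},{"translation":[0,0,0.05],"twist":0,"claw":10},{"translation":[0,0,0],"twist":0,"claw":10}]'; python3 -c "
from h import *
st()"
```

```text
clock: 11.92
tool_pos: [0.5856, 0.1929, 0.088]
eef_rot: [-0.009, 1.0, -0.0, -0.0]
contact_force: [0.1, -0.4, -2.0]
opening: 0.364
t 11.92 tcp [0.5856 0.1929 0.088 ] toolx [-1.    -0.018  0.001] y [-0.018  1.    -0.   ] z [-0.001 -0.    -1.   ] F [ 0.14 -0.42 -1.96] M [ 0.051 -0.174 -0.008] op 0.364
```

The underside is 8 mm below the bay mouth with no contact force, so it is entering. Continuing down.

```bash
python3 -m jog '[{"translation":[0,0,0.15],"twist":0,"claw":10},{"translation":[0,0,0.15],"twist":0,"claw":10},{"translation":[0,0,0.15],"twist":0,"claw":10},{"translation":[0,0,0.1],"twist":0,"claw":10},{"translation":[0,0,0],"twist":0,"claw":10},{"translation":[0,0,0],"twist":0,"claw":10}]'; python3 -c "
from h import *
st()"
```

```text
clock: 12.42
tool_pos: [0.5856, 0.1928, 0.0663]
eef_rot: [-0.009, 1.0, -0.0, -0.0]
contact_force: [0.3, -1.0, -2.1]
opening: 0.363
t 12.42 tcp [0.5856 0.1928 0.0663] toolx [-1.    -0.018  0.   ] y [-0.018  1.    -0.   ] z [-0. -0. -1.] F [ 0.3 -1.  -2.1] M [ 0.067 -0.151 -0.018] op 0.363
```

```bash
python3 -m jog '[{"translation":[0,0,0],"twist":0,"claw":62},{"translation":[0,0,0],"twist":0,"claw":62},{"translation":[0,0,0],"twist":0,"claw":62},{"translation":[0,0,0],"twist":0,"claw":62},{"translation":[0,0,0],"twist":0,"claw":62},{"translation":[0,0,-0.4],"twist":0,"claw":62},{"translation":[0,0,-0.9],"twist":0,"claw":62},{"translation":[0,0,-0.9],"twist":0,"claw":62},{"translation":[0,0,-0.9],"twist":0,"claw":62},{"translation":[-0.65,-0.7,0],"twist":0,"claw":45},{"translation":[-0.65,-0.7,0],"twist":0,"claw":45},{"translation":[-0.65,-0.7,0],"twist":0,"claw":45},{"translation":[0,0,0],"twist":0,"claw":45},{"translation":[0,0,0],"twist":0,"claw":45},{"translation":[0,0,0],"twist":0,"claw":45},{"translation":[0,0,0],"twist":0,"claw":45}]'
python3 - <<'E'
from h import *
d=avg(6); cv2.imwrite("pics/w7.png",d["img"][...,::-1])
for l,z in {"module_center":.06,"well_rim":.06,"knob_grip":.039}.items():
    for x in r.spot_point(l,"wrist")[:2]:
        uv=x["location"][::-1]; print(l,np.round(uv,1),round(x["confidence"],2),np.round(atz(d,uv,z),4))
E
```

```text
clock: 13.75
tool_pos: [0.664, 0.1123, 0.1906]
eef_rot: [-0.01, 1.0, 0.001, -0.001]
contact_force: [-0.1, 1.3, 0.1]
opening: 0.448
sd [0.0003 0.0004 0.0001]
p [0.6643 0.112  0.1908] yaw_tooly 91.16 z [-7.e-04  9.e-04 -1.e+00] q7 1.13
module_center [418.4  95.9] 0.9 [0.583  0.1938 0.06  ]
knob_grip [277.   99.2] 0.66 [0.5883 0.0749 0.039 ]
```

View pics/w7.png

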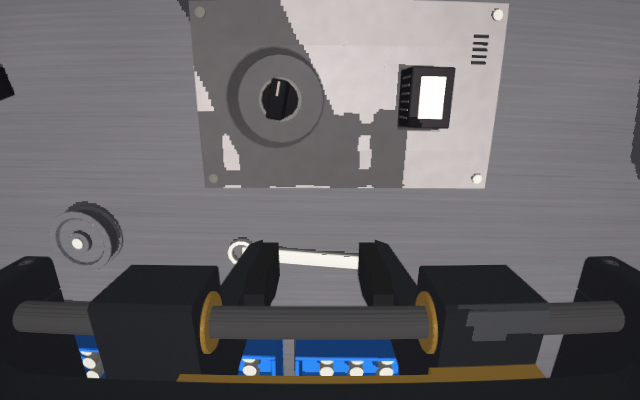

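The module stands in the bay, plate at (432,97). The knob is at (277,99), its bar tilted slightly. Next I'll check the seat height by plate size, and get the bar's angle.

```bash
python3 - <<'E'
from h import *
d=avg(4); im=d["img"]
for z in(.09,.092,.095): print(z,np.round(topfit(im,d,(395,60,460,135),z,200),1))
# warp onto plane z=.052 around the well, 0.15 mm/px
c=np.array([.588,.074]); s=.00014; n=560
yy,xx=np.mgrid[0:n,0:n]; P=np.stack([c[0]+(yy-n/2)*s,c[1]+(xx-n/2)*s,np.full((n,n),.052)],-1).reshape(-1,3)
uv=proj(d,P).reshape(n,n,2).astype(np.float32); w=cv2.remap(im,uv[...,0],uv[...,1],cv2.INTER_CUBIC)
w=np.clip(w.astype(int)*2,0,255).astype(np.uint8)
cv2.line(w,(n//2-8,n//2),(n//2+8,n//2),(0,255,0),1);cv2.line(w,(n//2,n//2-8),(n//2,n//2+8),(0,255,0),1)
cv2.imwrite("pics/k8.png",w[...,::-1])
E
```

```text
sd [0.     0.0001 0.    ]
p [0.6651 0.1104 0.1907] yaw_tooly 91.03 z [ 0.  0. -1.] q7 1.13
0.09 [5.848e+02 1.941e+02 2.990e+01 1.840e+01 2.000e-01 1.036e+03]
0.092 [5.849e+02 1.934e+02 2.970e+01 1.830e+01 2.000e-01 1.036e+03]
0.095 [5.849e+02 1.924e+02 2.930e+01 1.800e+01 2.000e-01 1.036e+03]
```

View pics/k8.png

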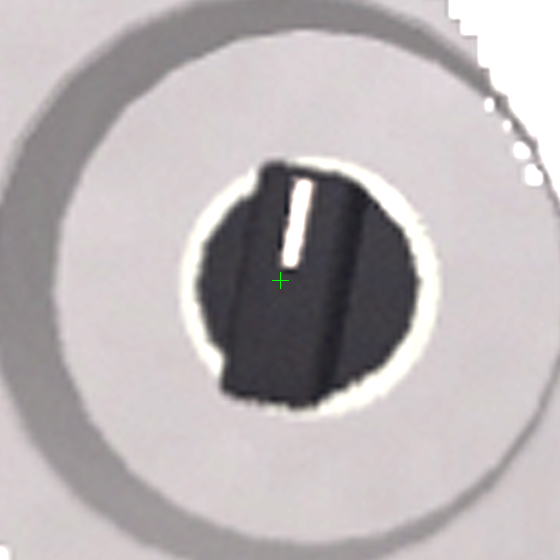

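Rectified at the bar's top plane, the bar is centred at about (289,283) and its axis is 9.5° off x (yaw −9.5°). The module plate is at (.585,.194) and its scale matches z=.09, so it is home. Moving over the knob with the fingers partly open.

```bash
python3 -m jog '[{"translation":[0.64,-0.29,0],"twist":0,"claw":35},{"translation":[0.64,-0.29,0],"twist":0,"claw":35},{"translation":[0.65,-0.3,0],"twist":0,"claw":35},{"translation":[0,0,0],"twist":0.9,"claw":35},{"translation":[0,0,0.7],"twist":0.85,"claw":35},{"translation":[0,0,0.7],"twist":0,"claw":35},{"translation":[0,0,0.7],"twist":0,"claw":35},{"translation":[0,0,0.6],"twist":0,"claw":35},{"translation":[0,0,0],"twist":0,"claw":35},{"translation":[0,0,0],"twist":0,"claw":35},{"translation":[0,0,0],"twist":0,"claw":35},{"translation":[0,0,0],"twist":0,"claw":35}]'
python3 - <<'E'
from h import *
d=avg(5);st()
E
```

```text
clock: 15.4
tool_pos: [0.5899, 0.0741, 0.0845]
eef_rot: [0.083, 0.997, 0.001, 0.002]
contact_force: [-0.0, -0.5, -0.0]
opening: 0.352
sd [0.0002 0.0001 0.0003]
p [0.5897 0.074  0.0842] yaw_tooly 80.51 z [ 2.7e-03  7.0e-04 -1.0e+00] q7 0.927
t 15.65 tcp [0.5891 0.0738 0.0836] toolx [-0.986  0.165 -0.001] y [0.165 0.986 0.001] z [ 0.001  0.    -1.   ] F [ 0.11 -0.55 -0.6 ] M [-0.029  0.027 -0.055] op 0.349
```

```bash
python3 -m jog '[{"translation":[0,0,0.4],"twist":0,"claw":35},{"translation":[0,0,0.4],"twist":0,"claw":35},{"translation":[0,0,0.25],"twist":0,"claw":35},{"translation":[0,0,0.2],"twist":0,"claw":35},{"translation":[0,0,0],"twist":0,"claw":35},{"translation":[0,0,0],"twist":0,"claw":35},{"translation":[0,0,0],"twist":0,"claw":35}]' ; python3 -c "
from h import *
st()"
```

```text
clock: 16.23
tool_pos: [0.589, 0.0739, 0.0332]
eef_rot: [0.083, 0.997, 0.0, 0.0]
contact_force: [-0.2, 0.3, -0.3]
opening: 0.35
t 16.23 tcp [0.589  0.0739 0.0332] toolx [-0.986  0.165 -0.001] y [0.165 0.986 0.   ] z [ 0.001  0.    -1.   ] F [-0.22  0.32 -0.26] M [-0.013 -0.003  0.011] op 0.35
```

Clear of everything in the well. Closing on the bar.

```bash
python3 -m jog '[{"translation":[0,0,0],"twist":0,"claw":5},{"translation":[0,0,0],"twist":0,"claw":5},{"translation":[0,0,0],"twist":0,"claw":5},{"translation":[0,0,0],"twist":0,"claw":5},{"translation":[0,0,0],"twist":0,"claw":5},{"translation":[0,0,0],"twist":0,"claw":5}]' 50
python3 - <<'E'
from h import *
d=avg(3);st(); print(r.get_state()["joint_torque"][6])
E
```

```text
clock: 16.73
tool_pos: [0.589, 0.0739, 0.0332]
eef_rot: [0.083, 0.997, 0.0, 0.0]
contact_force: [-0.2, 0.9, 4.8]
opening: 0.157
sd [0. 0. 0.]
p [0.589  0.0739 0.0332] yaw_tooly 80.5 z [ 9.e-04  3.e-04 -1.e+00] q7 0.906
t 16.88 tcp [0.589  0.0739 0.0332] toolx [-0.986  0.165 -0.001] y [0.165 0.986 0.   ] z [ 0.001  0.    -1.   ] F [-0.34 -0.02  6.24] M [-0.     0.126 -0.249] op 0.154
0.24050898849964142
```

Bar gripped at 13.7 mm. Turning clockwise in equal small calls and reading the moment the same way each time.

```bash
cat > m.py <<'E'
from h import *
a=[r.get_state()]
for i in range(3): r.snapshot("wrist"); a.append(r.get_state())
m=R.from_quat(a[-1]["eef_rot"]).as_matrix()
print("t",round(a[-1]["clock"],2),"yaw",np.degrees(np.arctan2(m[1,1],m[0,1])).round(2),"Mz",[round(s["moment"][2],3) for s in a],"tq7",[round(s["joint_torque"][6],3) for s in a],"F",a[-1]["contact_force"].round(1),"op",round(a[-1]["opening"],3),"q7",round(a[-1]["q"][6],3),a[-1]["tool_pos"].round(4))
E
python3 -m jog '[{"translation":[0,0,0],"twist":0.5,"claw":5},{"translation":[0,0,0],"twist":0.5,"claw":5},{"translation":[0,0,0],"twist":0.5,"claw":5},{"translation":[0,0,0],"twist":0.5,"claw":5}]' >/dev/null; python3 m.py
python3 -m jog '[{"translation":[0,0,0],"twist":0.5,"claw":5},{"translation":[0,0,0],"twist":0.5,"claw":5}]'>/dev/null; python3 m.py
```

```text
t 17.37 yaw 68.59 Mz [np.float64(0.342), np.float64(0.256), np.float64(0.147), np.float64(0.144)] tq7 [np.float64(0.098), np.float64(-0.311), np.float64(-0.364), np.float64(-0.163)] F [-0.3 -0.   5.8] op 0.153 q7 0.776 [0.5889 0.0737 0.0332]
t 17.68 yaw 62.58 Mz [np.float64(0.259), np.float64(0.267), np.float64(0.172), np.float64(0.165)] tq7 [np.float64(0.13), np.float64(-0.305), np.float64(-0.363), np.float64(-0.165)] F [-0.3 -0.5  6.1] op 0.149 q7 0.712 [0.589  0.0737 0.0332]
```

```bash
cat > n.py <<'E'
from plant import r; import numpy as np
from scipy.spatial.transform import Rotation as R
s=r.get_state(); m=R.from_quat(s["eef_rot"]).as_matrix()
print(round(s["clock"],2),"yaw",round(np.degrees(np.arctan2(m[1,1],m[0,1])),2),"Mz",round(s["moment"][2],3),"tq7",round(s["joint_torque"][6],3),"op",round(s["opening"],3))
E
python3 -m jog '[{"translation":[0,0,0],"twist":0.15,"claw":5},{"translation":[0,0,0],"twist":0.15,"claw":5},{"translation":[0,0,0],"twist":0.15,"claw":5},{"translation":[0,0,0],"twist":0.15,"claw":5}]'>/dev/null; python3 n.py
python3 -m jog '[{"translation":[0,0,0],"twist":0.15,"claw":5},{"translation":[0,0,0],"twist":0.15,"claw":5},{"translation":[0,0,0],"twist":0.15,"claw":5},{"translation":[0,0,0],"twist":0.15,"claw":5}]'>/dev/null; python3 n.py
python3 -m jog '[{"translation":[0,0,0],"twist":0.15,"claw":5},{"translation":[0,0,0],"twist":0.15,"claw":5},{"translation":[0,0,0],"twist":0.15,"claw":5},{"translation":[0,0,0],"twist":0.15,"claw":5}]'>/dev/null; python3 n.py
```

```text
18.02 yaw 58.99 Mz 0.273 tq7 -0.183 op 0.152
18.35 yaw 55.39 Mz 0.292 tq7 -0.184 op 0.154
18.68 yaw 51.78 Mz 0.309 tq7 -0.184 op 0.152
```

Slow-turn readings are clean: Mz ≈ 0.29 and tq7 −0.184, very repeatable. That is my free-running baseline after 0.50 rad. Continuing.

```bash

python3 -m jog '[{"translation":[0,0,0],"twist":0.15,"claw":5},{"translation":[0,0,0],"twist":0.15,"claw":5},{"translation":[0,0,0],"twist":0.15,"claw":5},{"translation":[0,0,0],"twist":0.15,"claw":5}]'>/dev/null; python3 n.py
python3 -m jog '[{"translation":[0,0,0],"twist":0.15,"claw":5},{"translation":[0,0,0],"twist":0.15,"claw":5},{"translation":[0,0,0],"twist":0.15,"claw":5},{"translation":[0,0,0],"twist":0.15,"claw":5}]'>/dev/null; python3 n.py
python3 -m jog '[{"translation":[0,0,0],"twist":0.15,"claw":5},{"translation":[0,0,0],"twist":0.15,"claw":5},{"translation":[0,0,0],"twist":0.15,"claw":5},{"translation":[0,0,0],"twist":0.15,"claw":5}]'>/dev/null; python3 n.py
python3 -m jog '[{"translation":[0,0,0],"twist":0.15,"claw":5},{"translation":[0,0,0],"twist":0.15,"claw":5},{"translation":[0,0,0],"twist":0.15,"claw":5},{"translation":[0,0,0],"twist":0.15,"claw":5}]'>/dev/null; python3 n.py
```

```text
19.02 yaw 48.19 Mz 0.298 tq7 -0.184 op 0.153
19.35 yaw 44.58 Mz 0.343 tq7 -0.185 op 0.156
19.68 yaw 40.98 Mz 0.295 tq7 -0.185 op 0.157
20.02 yaw 37.38 Mz 0.314 tq7 -0.191 op 0.153
```

```bash

python3 -m jog '[{"translation":[0,0,0],"twist":0.15,"claw":5},{"translation":[0,0,0],"twist":0.15,"claw":5},{"translation":[0,0,0],"twist":0.15,"claw":5},{"translation":[0,0,0],"twist":0.15,"claw":5}]'>/dev/null; python3 n.py
python3 -m jog '[{"translation":[0,0,0],"twist":0.15,"claw":5},{"translation":[0,0,0],"twist":0.15,"claw":5},{"translation":[0,0,0],"twist":0.15,"claw":5},{"translation":[0,0,0],"twist":0.15,"claw":5}]'>/dev/null; python3 n.py
python3 -m jog '[{"translation":[0,0,0],"twist":0.15,"claw":5},{"translation":[0,0,0],"twist":0.15,"claw":5},{"translation":[0,0,0],"twist":0.15,"claw":5},{"translation":[0,0,0],"twist":0.15,"claw":5}]'>/dev/null; python3 n.py
```

```text
20.35 yaw 33.78 Mz 0.355 tq7 -0.191 op 0.156
20.68 yaw 30.18 Mz 0.284 tq7 -0.191 op 0.152
21.02 yaw 26.58 Mz 0.311 tq7 -0.192 op 0.156
```

```bash

python3 -m jog '[{"translation":[0,0,0],"twist":0.15,"claw":5},{"translation":[0,0,0],"twist":0.15,"claw":5},{"translation":[0,0,0],"twist":0.15,"claw":5},{"translation":[0,0,0],"twist":0.15,"claw":5}]'>/dev/null; python3 n.py
python3 -m jog '[{"translation":[0,0,0],"twist":0.15,"claw":5},{"translation":[0,0,0],"twist":0.15,"claw":5},{"translation":[0,0,0],"twist":0.15,"claw":5},{"translation":[0,0,0],"twist":0.15,"claw":5}]'>/dev/null; python3 n.py
python3 -m jog '[{"translation":[0,0,0],"twist":0.15,"claw":5},{"translation":[0,0,0],"twist":0.15,"claw":5},{"translation":[0,0,0],"twist":0.15,"claw":5},{"translation":[0,0,0],"twist":0.15,"claw":5}]'>/dev/null; python3 n.py
```

```text
21.35 yaw 22.98 Mz 0.315 tq7 -0.192 op 0.154
21.68 yaw 19.38 Mz 0.332 tq7 -0.192 op 0.157
22.02 yaw 15.78 Mz 0.351 tq7 -0.192 op 0.155
```

```bash

python3 -m jog '[{"translation":[0,0,0],"twist":0.15,"claw":5},{"translation":[0,0,0],"twist":0.15,"claw":5},{"translation":[0,0,0],"twist":0.15,"claw":5},{"translation":[0,0,0],"twist":0.15,"claw":5}]'>/dev/null; python3 n.py
python3 -m jog '[{"translation":[0,0,0],"twist":0.15,"claw":5},{"translation":[0,0,0],"twist":0.15,"claw":5},{"translation":[0,0,0],"twist":0.15,"claw":5},{"translation":[0,0,0],"twist":0.15,"claw":5}]'>/dev/null; python3 n.py
python3 -m jog '[{"translation":[0,0,0],"twist":0.15,"claw":5},{"translation":[0,0,0],"twist":0.15,"claw":5},{"translation":[0,0,0],"twist":0.15,"claw":5},{"translation":[0,0,0],"twist":0.15,"claw":5}]'>/dev/null; python3 n.py
```

```text
22.35 yaw 12.19 Mz 0.366 tq7 -0.226 op 0.154
22.68 yaw 8.6 Mz 0.364 tq7 -0.257 op 0.156
23.02 yaw 5.0 Mz 0.384 tq7 -0.272 op 0.158
```

Touch occurred near yaw 10–13°: tq7 steps from −0.192 to −0.257, and Mz from about 0.31 to 0.37. Continuing with about 11° more, then fit.

```bash

python3 -m jog '[{"translation":[0,0,0],"twist":0.15,"claw":5},{"translation":[0,0,0],"twist":0.15,"claw":5},{"translation":[0,0,0],"twist":0.15,"claw":5},{"translation":[0,0,0],"twist":0.15,"claw":5}]'>/dev/null; python3 n.py
python3 -m jog '[{"translation":[0,0,0],"twist":0.15,"claw":5},{"translation":[0,0,0],"twist":0.15,"claw":5},{"translation":[0,0,0],"twist":0.15,"claw":5},{"translation":[0,0,0],"twist":0.15,"claw":5}]'>/dev/null; python3 n.py
python3 -m jog '[{"translation":[0,0,0],"twist":0.15,"claw":5},{"translation":[0,0,0],"twist":0.15,"claw":5},{"translation":[0,0,0],"twist":0.15,"claw":5},{"translation":[0,0,0],"twist":0.15,"claw":5}]'>/dev/null; python3 n.py
```

```text
23.35 yaw 1.4 Mz 0.366 tq7 -0.287 op 0.152
23.68 yaw -2.19 Mz 0.395 tq7 -0.301 op 0.151
24.02 yaw -5.79 Mz 0.423 tq7 -0.316 op 0.15
```

```bash

python3 -m jog '[{"translation":[0,0,0],"twist":0.15,"claw":5},{"translation":[0,0,0],"twist":0.15,"claw":5},{"translation":[0,0,0],"twist":0.15,"claw":5}]'>/dev/null; python3 n.py
python3 -m jog '[{"translation":[0,0,0],"twist":0.15,"claw":5},{"translation":[0,0,0],"twist":0.15,"claw":5},{"translation":[0,0,0],"twist":0.15,"claw":5}]'>/dev/null; python3 n.py; python3 m.py
```

```text
24.27 yaw -8.49 Mz 0.465 tq7 -0.327 op 0.15
24.52 yaw -11.18 Mz 0.471 tq7 -0.338 op 0.151
t 24.67 yaw -11.16 Mz [np.float64(0.471), np.float64(0.427), np.float64(0.385), np.float64(0.379)] tq7 [np.float64(-0.338), np.float64(-0.458), np.float64(-0.474), np.float64(-0.414)] F [-1.5 -1.   7.1] op 0.156 q7 -0.066 [0.5882 0.0733 0.0332]
```

Mz is now +0.16 over free, and tq7's angle count gives 0.41 rad past touch, so it is on target. Releasing and lifting away.

```bash
python3 -m jog '[{"translation":[0,0,0],"twist":0,"claw":34},{"translation":[0,0,0],"twist":0,"claw":34},{"translation":[0,0,0],"twist":0,"claw":34},{"translation":[0,0,0],"twist":0,"claw":34},{"translation":[0,0,0],"twist":0,"claw":34},{"translation":[0,0,-0.3],"twist":0,"claw":34},{"translation":[0,0,-0.6],"twist":0,"claw":34},{"translation":[0,0,-0.9],"twist":0,"claw":34},{"translation":[0,0,-0.9],"twist":0,"claw":34},{"translation":[0,0,-0.9],"twist":0,"claw":34},{"translation":[0,0,-0.9],"twist":0,"claw":34},{"translation":[0,0,0],"twist":0,"claw":34},{"translation":[0,0,0],"twist":0,"claw":34},{"translation":[0,0,0],"twist":0,"claw":34}]'
python3 - <<'E'
from h import *
d=avg(4); im=d["img"]
t=snap("top")
for c,D in(("wrist",d),("top",t)):
  for l,z in {"module_center":.06,"relay_center":.016,"pulley_center":.012}.items():
    for x in r.spot_point(l,c)[:4]:
        uv=x["location"][::-1]; print(c,l,np.round(uv,1),round(x["confidence"],2),np.round(atz(D,uv,z),4))
a=t["img"][90:250,130:420]; cv2.imwrite("pics/f9.png",cv2.resize(a,None,fx=2.7,fy=2.7,interpolation=cv2.INTER_CUBIC)[...,::-1])
cv2.imwrite("pics/w9.png",im[...,::-1])
E
```

```text
clock: 25.83
tool_pos: [0.588, 0.074, 0.2127]
eef_rot: [0.773, 0.634, -0.0, -0.0]
contact_force: [-0.1, 0.1, -1.1]
opening: 0.336
sd [0.0002 0.0001 0.0006]
p [0.5876 0.0739 0.2118] yaw_tooly -11.27 z [-0.0023 -0.     -1.    ] q7 -0.136
wrist module_center [288.1  52.6] 0.73 [0.5852 0.1933 0.06  ]
wrist relay_center [354.1 386.8] 0.56 [ 0.5779 -0.2277  0.016 ]
wrist pulley_center [251.6 380. ] 0.68 [ 0.4405 -0.193   0.012 ]
top module_center [434.6 251.3] 0.87 [ 0.3902 -0.3305  0.06  ]
top module_center [486.  215.3] 0.7 [ 0.4659 -0.4348  0.06  ]
top module_center [181.7 152.1] 0.67 [0.5809 0.1955 0.06  ]
top module_center [449.6 172.5] 0.57 [ 0.5514 -0.358   0.06  ]
top relay_center [383.9 162.6] 0.77 [ 0.5733 -0.2289  0.016 ]
top pulley_center [368.5 224. ] 0.71 [ 0.4407 -0.1992  0.012 ]
```

View pics/w9.png

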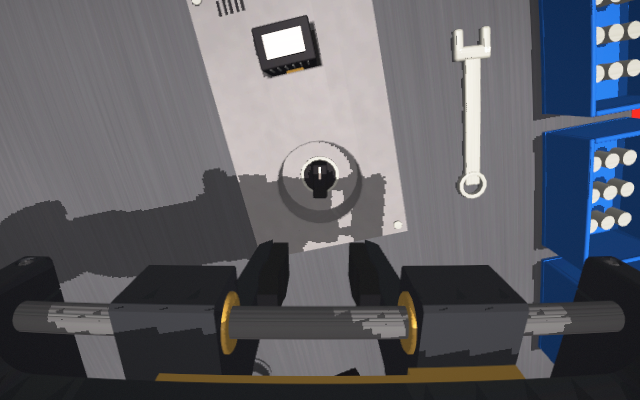

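The module is upright in the bay at (286,45), with the brass pad just visible against it at (296,71). The knob bar at (319,180) stayed at the set angle. Relay and pulley are where they were and the gripper is clear, so I'm handing in.

```bash
python3 -c "
from h import *
st(); print(r.finish_job())"
```

```text
t 26.38 tcp [0.5886 0.0737 0.2125] toolx [ 0.196  0.981 -0.   ] y [ 0.981 -0.196 -0.   ] z [-0. -0. -1.] F [-0.7  -0.47 -0.6 ] M [-0.052  0.096 -0.048] op 0.342
the job is handed in; nothing more can be done
None
```

I stood the black module in the bay, turned the knob clockwise to clamp it, let go of everything and handed the job in at about 26 s. No verdict was reported.

- **Module:** before clamping, its top plate measured at (0.585, 0.194) with the size expected at z = 0.09 m, so it was home. The last wrist picture shows it upright, with the brass pad against it.
- **Clamp:** I turned the knob about 1.6 rad in all, ending about 0.41 rad past the touch. The wrist moment rose from about 0.31 N m running free to about 0.47 (+0.16), against the 0.17 asked for. From the spring data that is roughly 28–30 N.
- **Bystanders and contact:** the final readings put the relay within about 5 mm of where it started. The pulley's top-camera reading shifted about 10 mm in x, but I never went near it, so I take that as detection scatter. The gripper is clear of everything, about 15 cm above the tester.

**Where checks disagreed:**
- Just after touch, the noisy wrist moment lagged the joint 7 torque by about 0.03–0.05 N m. At the final setting they read +0.16 (wrist moment) and +0.15 (joint 7, about 0.18 after scaling).
- The wrist camera read about 1.3 mm too far in y. I corrected for that in both placements.

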